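# Set the snap trap and push it up to the food box

## Task

Set the snap trap for the night: draw its sprung setting bar back and down until the trigger hook holds it, and let go without firing it. Then push the set trap along the worktop, without lifting it, until its front edge lies square against the long side of the purple food box just in front of it, and leave it there still set. Do not shove the food box along, and leave the jam jar, tin and matchbox beside the trap where they are.

Things in the scene. Friction and masses are not known exactly. Their poses are not given: they have to be found in the camera images.
- trap: Large snap trap, loose on the worktop, 0.4 to 0.65 kg: pale wooden board 150 x 110 x 12 mm with steel wire parts. Origin: centre of the board's underside; +x points to its front edge (x = +75 mm), +y to its left, z up. Steel side brackets at x = +8 mm, y = +-47 mm reach z = 41 mm. Slides at a push of 3 to 7 N. Once set, its jaw stands 87 mm above the worktop at x = +42 mm.
- lever (a joint): Angle (rad) of the sprung wire lever (jaw to the front, setting frame to the rear) on its axle along the board's y at x = +8, z = 34 mm. 0 = fired: jaw down, setting frame 50 degrees up, leaning rearward. Grows as the setting bar goes back and down; past 0.95 the hook snaps over it, then holds it at 0.92; stop at 1.02. The spring needs 5 N at the bar at 0, 11 N when set, 13 N on the hook's ramp.
- setting_bar (a point): Middle of the setting bar, the lever's rear end: round steel bar 7 mm thick, 82 mm long along the board's y, 66 mm from the axle. In the trap's frame, fired: x = -34, z = 85 mm; held by the hook: x = -58, z = 30; at the stop: x = -57, z = 24. The hook meets only its middle; it can be pressed from above 16 to 36 mm to either side of the middle.
- trigger (a joint): Angle (rad) of the trigger on its pivot along the board's y at x = -61, z = 15 mm. 0 = rest, hook upright, held so by a light spring; it grows, to 0.27 at most, as the hook tips forward, as it does by itself while the bar slides down past its ramp. About 1.5 N down on the bait plate tips it and fires a set trap.
- bait_plate (a point): Middle of the bait plate's top: dark steel plate 30 x 28 mm with a brass cup, on a wire from the hook, at x = -1, y = 0, z = 35 mm in the trap's frame. The hook stands at x = -60 to -49 mm, y within +-6 mm, up to z = 47 mm.
- front_left (a point): Front left corner of the board, half its thickness up.
- front_right (a point): Front right corner of the board, half its thickness up.
- food_box: Low purple lidded food box just in front of the trap (a like one stands further off at the wall), loose, 1.4 to 1.9 kg, 115 x 255 x 67 mm. Origin: centre of its underside; y axis along its length. The side meant is the long one on its -x side, facing the trap: near the worktop that wall is at x = -49 mm, from y = -105 to +105 mm; the lid's rim overhangs to x = -58 mm above z = 52 mm.
- jam_jar: Glass jam jar with red lid, 65 mm across, 97 mm high, to the right of the trap; origin at the centre of its underside.
- tuna_tin: Low tin, 86 mm across, 40 mm high, to the left of the trap; origin at the centre of its underside.
- matchbox: Matchbox 36 x 52 x 16 mm, to the right of the trap; origin at the centre of its underside.
- rear_mid (a point): Middle of the board's rear edge (x = -75 mm), half its thickness up. The edge is 12 mm high and 110 mm long; it is clear of all other parts and good for pushing.

How it is judged:
By the outcome, as a careful person would: the job done as asked, in the order asked, and still so for the second after the job is handed in, with the robot touching nothing.
It also fails if it takes over 58 s, if anything falls off the work surface, if the arm or the gripper's body presses on something with over 40 N, if the wrist force passes 120 N, or if a joint passes its speed limit or range.

## Robot

A 6-joint arm with a two-finger parallel gripper is mounted at the origin on a cart in front of the work surface, level with it; the furniture and walls round the work are solid. World frame = base frame: x ahead of the robot, y to its left, z up, the work surface at z = 0. Lengths are in m, angles in degrees, forces in N, time in s.
With the tool pointing down it reaches from about 0.25 to 0.725 m from the base axis. Payload 9.7 kg.
Tool frame: the origin (TCP) lies between the finger pads; the fingertips stand 25 mm ahead of it and the grasp point (between the pads) lies 6 mm ahead of it; z points along the fingers, y is the line along which they close (so a half turn about z gives the same grasp; the last joint's range is limited). The gripper opens to 85 mm and grips with 20 to 120 N. Pads are 22 mm wide; open, the fingers measure 114 mm over their backs; the gripper's body (76 mm by 85 mm) begins 54 mm behind the grasp point. The pads swing forward as they close: fully open they stand 13 mm farther back than shut.
Start: joints at [-75.172, 4.979, 10.078, 95.1, 0, 90], TCP at [0.141, -0.532, 0.256] pointing down, gripper open.
Joint ranges: [-179.16, 179.16], [-48.56, 103.87], [-65.8, 70.77], [-126.05, 130.52], [-82.76, 87.17], [-180, 180]. Speed limits (degrees/s): [127.2, 127.2, 147.25, 180, 180, 180].

## Interface

Orientations are given as [roll, pitch, yaw] about the fixed x, y, z axes, in that order (R = Rz(yaw) Ry(pitch) Rx(roll)).
In Python, from workcell import bot gives the robot as it stands.
- The arm moves only by the shell command python3 drive.py 'ROWS' [FORCE]. ROWS is rows parted by semicolons, their numbers by spaces, 1 to 5 of them, each of 5 numbers: dx, dy, dz in m, then a turn about the tool's z in degrees, then the finger opening in m; each row is the pose to reach, as a shift and turn from the pose commanded when the command began, along the tool's axes at that moment; what a row does not reach only later rows make up. A row lasts 1/12 s, in which the tool goes at most 0.0417 m and 7.16 degrees, less where a joint would pass 70% of its speed; a pose out of reach is approached as far as the arm can. The fingers move at their own pace and stop on an object; FORCE is the grip in N (left out, the last holds). Time passes only in rows, so rows that do not move let the fingers close. It prints the time, the measured TCP pose, the force, the opening and the grip force at its end.
- bot.get_obs(): the state, without advancing time (a new reading comes with each control period).
- bot.camera(name): name is "scene" or "top" or "wrist"; returns the picture (480x640x3 uint8, blue, green, red); there is no depth.
- bot.camera_info(name): a dict with "mtx" (3x3 intrinsics, pixels), "k1" (the pictures are not rectified: a ray, as slopes to the right and down, at radius r is drawn at 1 + k1 r^2 times it, then the intrinsics apply), "extrinsics" (4x4, takes a point from camera to world coordinates). Camera axes: x right, y down, z forward; pixel columns grow to the right and rows downward; lengths in m; the calibration is good to about 2 mm. A picture is of the moment at which its call begins: read the wrist's pose just before it. camera_info takes no time and is no camera call; for the wrist camera it gives the pose at the moment of the call.
- bot.job_done(): hands the job in; it is judged then, once.
The state is a dict: "time": time; "q": joint angles; "qd": joint speeds; "joint_efforts": joint torques, N m; "ee_pos": TCP position; "tcp_rot": TCP orientation; "wrist_force": force on the tool from outside, world axes, zero at the start; "torque": the same for the moment, N m; "opening": finger opening in m; "grasp_force": force on a finger pad.
Only numpy, scipy, OpenCV 4.12 (cv2) and the standard library are available. Lean on these libraries where they do the work, as an engineer would, in place of code of your own. Each camera call takes 0.05 s, during which the arm holds its last target. There are 200 camera calls.

## Working session

There is one attempt and no reset: what is moved stays moved. The work goes in short steps, Python scripts to look and compute and a shell command to move; the robot and the scene stay as the last step left them, time stands still between calls to the robot, and variables do not carry over. Pictures are saved under pics/ and viewed, at most 10 in all, crops included, and the job is handed in when it is done.

```bash
ls; mkdir -p pics; cat > h.py <<'E'
import numpy as np,cv2
from workcell import bot
def ray(ci,p):
    K=np.array(ci["mtx"],float);k=ci["k1"]
    d=np.array([(p[0]-K[0,2])/K[0,0],(p[1]-K[1,2])/K[1,1]]);s=d.copy()
    for _ in range(30): s=d/(1+k*(s@s))
    T=np.array(ci["extrinsics"]);return T[:3,3],T[:3,:3]@np.r_[s,1]
def onz(ci,p,z):
    o,d=ray(ci,p);return o+d*(z-o[2])/d[2]
def tri(obs):
    A=np.zeros((3,3));b=np.zeros(3)
    for ci,p in obs:
        o,d=ray(ci,p);d=d/np.linalg.norm(d);P=np.eye(3)-np.outer(d,d);A+=P;b+=P@o
    x=np.linalg.solve(A,b)
    r=[np.linalg.norm((np.eye(3)-np.outer(d/np.linalg.norm(d),d/np.linalg.norm(d)))@(x-o)) for o,d in [ray(ci,p) for ci,p in obs]]
    return x,r
def proj(ci,X):
    T=np.linalg.inv(np.array(ci["extrinsics"]));c=T[:3,:3]@np.array(X)+T[:3,3];s=c[:2]/c[2]
    s=s*(1+ci["k1"]*(s@s));K=np.array(ci["mtx"]);return K[:2,:2]@s+K[:2,2]
E
python3 - <<'E'
from h import *
o=bot.get_obs();print(o["time"],o["ee_pos"],o["tcp_rot"],o["wrist_force"],o["opening"])
a=bot.camera("scene");b=bot.camera("top")
cv2.imwrite("pics/scene0.png",a);cv2.imwrite("pics/top0.png",b)
for n in("scene","top"):print(bot.camera_info(n))
E
```

```text
drive.py
pics
workcell.py
0.0 [ 0.14070142 -0.53149167  0.25556794] [-1.79923204e+02 -1.00168464e-04  1.48279315e+01] [-0.37234924  0.48902306  0.25739836] 0.08526151300341366
{'mtx': array([[548.73973217,   0.        , 319.05260783],
       [  0.        , 548.73973217, 240.75235652],
       [  0.        ,   0.        ,   1.        ]]), 'k1': -0.08556005675993152, 'extrinsics': array([[-0.55133258, -0.36581743,  0.74980663, -0.19199915],
       [-0.83422717,  0.25236341, -0.49028332,  0.69149888],
       [-0.00986957, -0.89581824, -0.44431101,  0.55397077],
       [ 0.        ,  0.        ,  0.        ,  1.        ]])}
{'mtx': array([[499.12206168,   0.        , 310.29106294],
       [  0.        , 499.12206168, 238.05776266],
       [  0.        ,   0.        ,   1.        ]]), 'k1': -0.04783931359772589, 'extrinsics': array([[-0.00402181, -0.98291443,  0.18401914,  0.35432187],
       [-0.99993535,  0.00199572, -0.01119408,  0.20592634],
       [ 0.01063557, -0.18405227, -0.98285892,  1.28383569],
       [ 0.        ,  0.        ,  0.        ,  1.        ]])}
```

View pics/scene0.png

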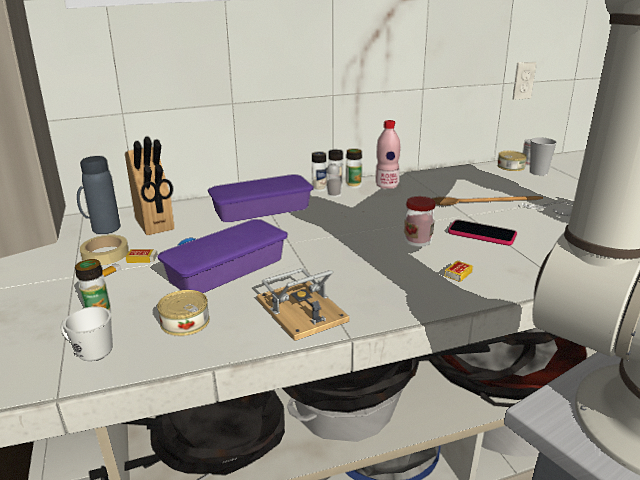

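View pics/top0.png

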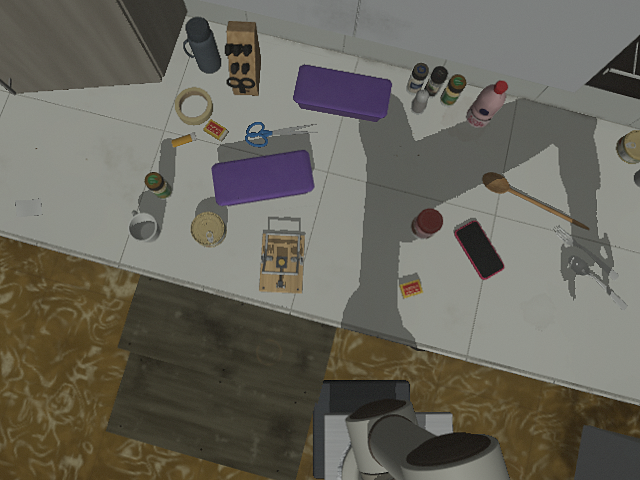

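The scene shows the trap at about (300,303) with the tin left of it, the jar at (420,220) and the matchbox at (458,271). In the top view the trap is at (282,262), the near food box at (263,178), the tin at (208,230). Next I take enlarged crops.

```bash
python3 - <<'E'
from h import *
a=cv2.imread("pics/scene0.png");b=cv2.imread("pics/top0.png")
A=cv2.resize(a[210:345,150:350],(800,540),interpolation=cv2.INTER_CUBIC)
B=cv2.resize(b[145:300,190:330],None,fx=3.85,fy=3.85,interpolation=cv2.INTER_CUBIC)
cv2.imwrite("pics/sc.png",A);cv2.imwrite("pics/tc.png",B);print(B.shape)
t=bot.camera_info("top")
for n,p,z in[("rl",(260,290),.012),("rr",(302,292),.012),("boxn",(218,203),.06),("boxnr",(313,188),.06),("tin",(208,229),.04),("match",(411,288),.016),("jar",(428,220),.097)]:print(n,onz(t,p,z).round(3))
E
```

```text
(597, 539, 3)
rl [0.458 0.32  0.012]
rr [0.453 0.213 0.012]
boxn [0.674 0.425 0.06 ]
boxnr [0.713 0.185 0.06 ]
tin [0.611 0.452 0.04 ]
match [ 0.462 -0.065  0.016]
jar [ 0.621 -0.096  0.097]
```

View pics/tc.png

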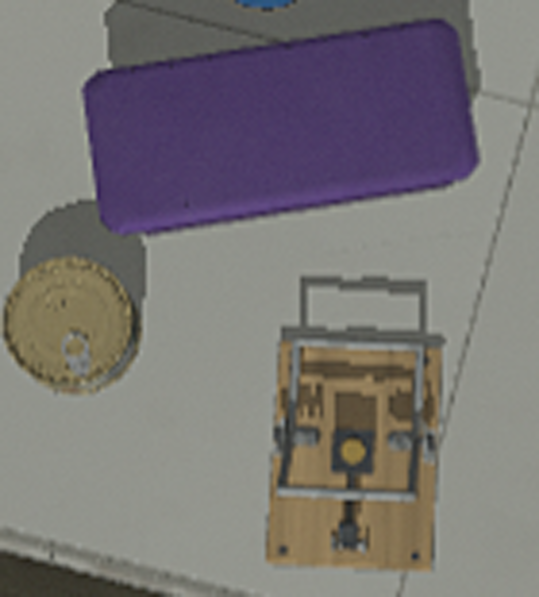

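View pics/sc.png

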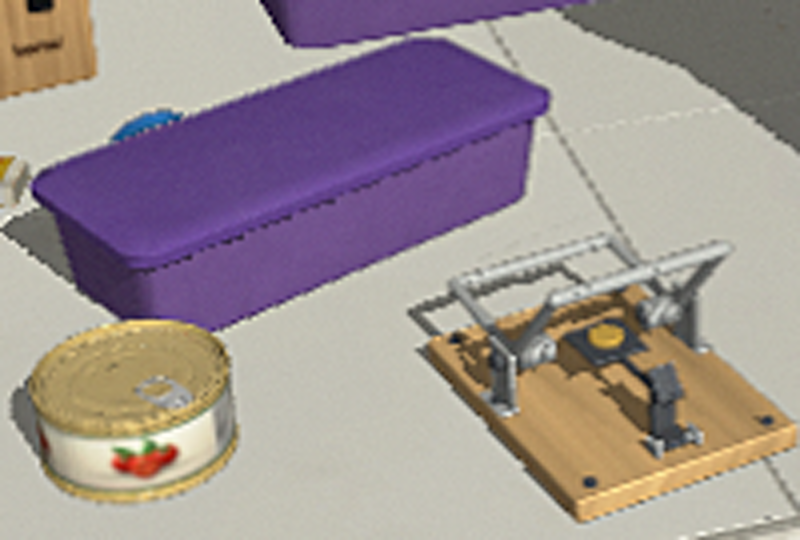

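The crops show the trap's rear corners at about (266,562) and (434,570) in the top crop. The setting bar is at (275–418,492), and the front edge is partly under the jaw at row 335–345. The scene crop shows the setting bar from (550,300) to (730,245). I fit the poses from both views.

```bash
cat >> h.py <<'E'
from scipy.optimize import least_squares
def w(p,X):
    c,s=np.cos(p[2]),np.sin(p[2]);X=np.array(X);return np.array([p[0]+c*X[0]-s*X[1],p[1]+s*X[0]+c*X[1],X[2]])
def fit(obs,p0):
    f=lambda p:np.concatenate([proj(ci,w(p,X))-np.array(u) for ci,X,u in obs])
    r=least_squares(f,p0,loss="soft_l1");return r.x,r.fun.reshape(-1,2).round(1)
def tool(d):
    """world vector -> tool axes"""
    from scipy.spatial.transform import Rotation as R
    return R.from_euler("xyz",bot.get_obs()["tcp_rot"],degrees=True).inv().apply(d)
E
python3 - <<'E'
from h import *
t=bot.camera_info("top");s=bot.camera_info("scene")
T=lambda x,y:(190+(x-1.4)/3.85,145+(y-1.4)/3.85)
S=lambda x,y:(150+(x-1.5)/4,210+(y-1.5)/4)
obs=[(t,(-.075,.055,.012),T(266,560)),(t,(-.075,-.055,.012),T(434,569)),(t,(-.034,.041,.085),T(277,493)),(t,(-.034,-.041,.085),T(418,498)),
(t,(-.001,0,.038),T(352,450)),
(s,(-.075,.055,0),S(582,522)),(s,(-.075,-.055,0),S(798,446)),(s,(.075,.055,.012),S(428,338)),(s,(-.034,.041,.085),S(552,302)),(s,(-.034,-.041,.085),S(730,248)),(s,(-.001,0,.038),S(607,332))]
print("trap",*fit(obs,[.53,.26,0]))
print("rear bar tri",tri([(t,T(348,495)),(s,S(641,275))]))
ob=[(t,(-.058,.105,.06),T(110,233)),(t,(-.058,-.105,.06),T(460,181)),(s,(-.049,.105,0),S(200,335)),(s,(-.049,-.105,0),S(510,208))]
print("box",*fit(ob,[.75,.3,.15]))
for n in("wrist",):print(bot.camera_info(n)["extrinsics"].round(3),bot.camera_info(n)["mtx"][0])
E
```

```text
trap [ 0.52601161  0.26240727 -0.0541795 ] [[ 0.7  1.6]
 [ 0.2  1.5]
 [ 2.  -0.1]
 [-0.6  0.4]
 [ 1.2  1. ]
 [-1.3  0.5]
 [ 0.1 -0.1]
 [-0.7 -0.4]
 [ 0.5 -1.4]
 [-1.9 -0.5]
 [-0.4 -0.5]]
rear bar tri (array([0.49226701, 0.26481653, 0.08314597]), [np.float64(0.0010819771333876608), np.float64(0.00108197713338754)])
box [0.74335096 0.31015756 0.17131051] [[ 8.1  0. ]
 [-0.9 -0.3]
 [-4.1  3.1]
 [ 3.3 -1.7]]
[[ 0.256 -0.918 -0.304  0.217]
 [-0.967 -0.243 -0.079 -0.51 ]
 [-0.001  0.314 -0.949  0.373]
 [ 0.     0.     0.     1.   ]] [421.15625801   0.         315.15600635]
```

```bash

python3 drive.py '0.026 -0.030 0 0 0.085;0.052 -0.060 0 0 0.085;0.078 -0.090 0 0 0.085;0.104 -0.12 0 0 0.085;0.13 -0.15 0 0 0.085'
python3 drive.py '0.026 -0.030 0 0 0.085;0.052 -0.060 0 0 0.085;0.078 -0.090 0 0 0.085;0.104 -0.12 0 0 0.085;0.13 -0.15 0 0 0.085'
python3 drive.py '0.026 -0.030 0 0 0.085;0.052 -0.060 0 0 0.085;0.078 -0.090 0 0 0.085;0.104 -0.12 0 0 0.085;0.13 -0.15 0 0 0.085'
python3 drive.py '0.026 -0.030 0 0 0.085;0.052 -0.060 0 0 0.085;0.078 -0.090 0 0 0.085;0.104 -0.12 0 0 0.085;0.13 -0.15 0 0 0.085'
python3 drive.py '0.02 -0.023 0 6 0.036;0.04 -0.046 0 12 0.036;0.059 -0.068 0 17.9 0.036;0.059 -0.068 0 17.9 0.036;0.059 -0.068 0 17.9 0.036'
python3 - <<'E'
from h import *
ci=bot.camera_info("wrist");b=bot.camera("wrist");cv2.imwrite("pics/w1.png",b);np.save("w1.npy",ci,allow_pickle=True)
print(bot.get_obs()["q"])
E
```

```text
time: 0.52
ee_pos: [0.2282, -0.3517, 0.2558]
tcp_rot: [-180.0, 0.0, 14.8]
wrist_force: [2.1, -0.4, 0.9]
opening: 0.0854
grasp_force: 0.0
time: 0.93
ee_pos: [0.3154, -0.1733, 0.2562]
tcp_rot: [180.0, -0.0, 14.8]
wrist_force: [1.7, 0.4, 0.4]
opening: 0.085
grasp_force: 0.0
time: 1.35
ee_pos: [0.4029, 0.0053, 0.2562]
tcp_rot: [180.0, -0.0, 14.8]
wrist_force: [1.1, -0.7, 0.3]
opening: 0.0848
grasp_force: 0.0
time: 1.77
ee_pos: [0.495, 0.1556, 0.2557]
tcp_rot: [-179.0, 0.0, 17.0]
wrist_force: [-0.6, -1.7, 0.2]
opening: 0.0848
grasp_force: 0.0
time: 2.18
ee_pos: [0.5483, 0.0825, 0.2562]
tcp_rot: [-175.5, 0.7, 6.5]
wrist_force: [0.7, -0.6, 0.2]
opening: 0.0357
grasp_force: 0.0
[  6.26092899   6.13310955  11.24691529  95.76412809   4.43279609
 179.94119283]
```

View pics/w1.png

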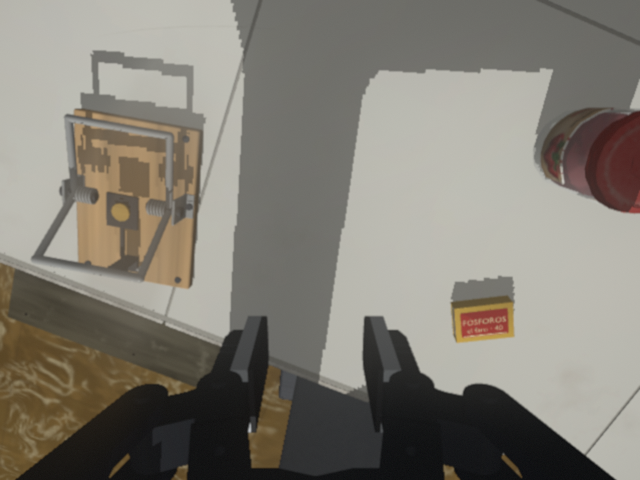

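The wrist view shows the trap at (135,200) and the matchbox at (485,320). Joint 6 ran into its limit, so I use the half-turned grasp: turn back by about 170°.

```bash

python3 drive.py '0 0 0 -7 0.036;0 0 0 -14 0.036;0 0 0 -21 0.036;0 0 0 -28 0.036;0 0 0 -35 0.036'
python3 drive.py '0 0 0 -7 0.036;0 0 0 -14 0.036;0 0 0 -21 0.036;0 0 0 -28 0.036;0 0 0 -35 0.036'
python3 drive.py '0 0 0 -7 0.036;0 0 0 -14 0.036;0 0 0 -21 0.036;0 0 0 -28 0.036;0 0 0 -35 0.036'
python3 drive.py '0 0 0 -7 0.036;0 0 0 -14 0.036;0 0 0 -21 0.036;0 0 0 -28 0.036;0 0 0 -35 0.036'
python3 - <<'E'
from h import *
o=bot.get_obs();print(o["q"],tool(np.r_[.45,.264,.2]-o["ee_pos"]))
E
```

```text
time: 2.65
ee_pos: [0.5475, 0.0835, 0.2569]
tcp_rot: [-176.0, -2.1, 41.9]
wrist_force: [0.5, -1.0, 0.2]
opening: 0.0361
grasp_force: 0.0
time: 3.07
ee_pos: [0.5475, 0.0836, 0.2569]
tcp_rot: [-177.9, -4.1, 76.9]
wrist_force: [0.8, -0.0, 0.4]
opening: 0.0361
grasp_force: 0.0
time: 3.48
ee_pos: [0.5475, 0.0836, 0.2569]
tcp_rot: [179.4, -4.5, 112.0]
wrist_force: [-0.1, -0.1, -0.3]
opening: 0.0358
grasp_force: 0.0
time: 3.9
ee_pos: [0.5475, 0.0836, 0.2569]
tcp_rot: [176.9, -3.3, 147.0]
wrist_force: [0.4, -0.3, -0.5]
opening: 0.0359
grasp_force: 0.0
[ 6.55803578  6.04805989 11.20838165 95.76721698  4.52206915 39.59678916] [0.17633902 0.09453125 0.07254441]
```

```bash

python3 drive.py '0.036 0.0195 0.003 -6 0.036;0.072 0.039 0.007 -12 0.036;0.108 0.0585 0.01 -18 0.036;0.144 0.078 0.0135 -24 0.036;0.18 0.0975 0.0167 -30 0.036'
python3 drive.py '0 0 0 0 0.036'
python3 - <<'E'
from h import *
o=bot.get_obs();print(o["q"])
ci=bot.camera_info("wrist");b=bot.camera("wrist");cv2.imwrite("pics/w2.png",b)
import pickle;pickle.dump(ci,open("w2.pkl","wb"))
print(proj(ci,[.526,.262,.03]))
cv2.imwrite("pics/w2b.png",cv2.resize(b[100:400,100:500],(800,600),interpolation=cv2.INTER_CUBIC))
E
```

```text
time: 4.32
ee_pos: [0.4496, 0.266, 0.2561]
tcp_rot: [175.6, -1.3, 176.9]
wrist_force: [0.8, 0.2, 0.8]
opening: 0.0361
grasp_force: 0.0
time: 4.4
ee_pos: [0.4477, 0.2695, 0.2562]
tcp_rot: [175.6, -1.4, 177.3]
wrist_force: [0.5, -0.8, 0.6]
opening: 0.0363
grasp_force: 0.0
[2.88091225e+01 1.27910895e-02 4.83114162e+00 9.36668813e+01
 4.50407907e+00 3.15908841e+01]
[290.28159763 308.70390978]
```

View pics/w2.png

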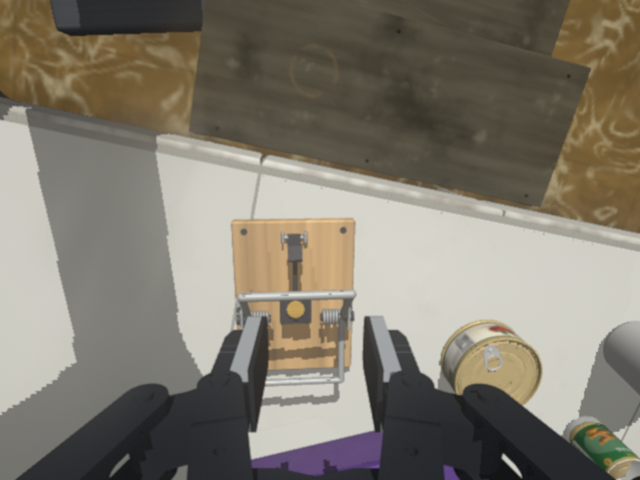

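The wrist view shows the rear board corners at (233,220) and (355,219), the setting bar from (238,297) to (354,295), the cup at (296,310) and the box's near edge at the bottom. Refit.

```bash
python3 - <<'E'
from h import *
import pickle
t=bot.camera_info("top");s=bot.camera_info("scene");v=pickle.load(open("w2.pkl","rb"))
T=lambda x,y:(190+(x-1.4)/3.85,145+(y-1.4)/3.85)
S=lambda x,y:(150+(x-1.5)/4,210+(y-1.5)/4)
W=[(v,(-.075,.055,.012),(355,218.5)),(v,(-.075,-.055,.012),(232.5,220)),(v,(-.034,.041,.085),(353,295)),(v,(-.034,-.041,.085),(240,297)),(v,(-.001,0,.038),(296,310))]
obs=[(t,(-.075,.055,.012),T(266,560)),(t,(-.075,-.055,.012),T(434,569)),(t,(-.034,.041,.085),T(277,493)),(t,(-.034,-.041,.085),T(418,498)),
(t,(-.001,0,.038),T(352,450)),
(s,(-.075,.055,0),S(582,522)),(s,(-.075,-.055,0),S(798,446)),(s,(.075,.055,.012),S(428,338)),(s,(-.034,.041,.085),S(552,302)),(s,(-.034,-.041,.085),S(730,248)),(s,(-.001,0,.038),S(607,332))]
print("wrist only",*fit(W,[.53,.26,0]))
p,r=fit(W+obs,[.53,.26,0]);print("all",p,r[:5])
print("bar tri",tri([(t,T(348,495)),(s,S(641,275)),(v,(296.5,296))]))
B=w(p,(-.036,0,.085));o=bot.get_obs();print(B)
from scipy.spatial.transform import Rotation as R
z=R.from_euler("xyz",o["tcp_rot"],degrees=True).apply([0,0,1]);print(z)
# tip midpoint 3 cm above bar top
tgt=B+[0,0,.0035+.03]-.025*z;print(tgt,tool(tgt-o["ee_pos"]))
print("box near lid edge",*[onz(t,T(*q),.06).round(4) for q in((135,231),(300,207),(440,187))])
print("box foot",*[onz(s,S(*q),0).round(4) for q in((225,325),(350,275),(480,221))])
E
```

```text
wrist only [ 0.52446293  0.26667634 -0.05796319] [[ 1.2  1. ]
 [-1.4  0.5]
 [-0.8 -0.6]
 [ 1.9 -0.1]
 [-0.3 -0.5]]
all [ 0.52454046  0.26534394 -0.05939174] [[-0.2  1.2]
 [-2.9  0.6]
 [-2.5 -0.3]
 [ 0.2  0. ]
 [-1.8 -0.3]]
bar tri (array([0.49162549, 0.26599668, 0.08370391]), [np.float64(0.0012544846999699194), np.float64(0.0017342405217993769), np.float64(0.0018203636489766758)])
[0.48860393 0.26748079 0.085     ]
[-0.01971665  0.07724526 -0.99681715]
[0.48909685 0.26554966 0.14342043] [-0.04284743 -0.00829147  0.11144793]
box near lid edge [0.6698 0.4078 0.06  ] [0.6858 0.2998 0.06  ] [0.6993 0.2077 0.06  ]
box foot [0.6852 0.3806 0.    ] [0.6945 0.3092 0.    ] [0.7068 0.228  0.    ]
```

```bash

python3 drive.py '-0.015 -0.003 0.037 0.3 0.036;-0.03 -0.006 0.074 0.6 0.036;-0.043 -0.008 0.111 0.8 0.036;-0.043 -0.008 0.111 0.8 0.036;-0.043 -0.008 0.111 0.8 0.036'
python3 - <<'E'
from h import *
print(tool([0,0,-1]),tool([-.998,.058,0]))
a=bot.camera("scene");cv2.imwrite("pics/s3.png",cv2.resize(a[190:345,200:400],(800,620))[:600])
E
```

```text
time: 4.87
ee_pos: [0.4906, 0.2614, 0.1422]
tcp_rot: [175.8, -1.6, 175.7]
wrist_force: [0.6, -0.4, 1.0]
opening: 0.0362
grasp_force: 0.0
[-0.02851578 -0.07313139  0.99691457] [ 0.99913983 -0.01862978  0.02721279]
```

View pics/s3.png

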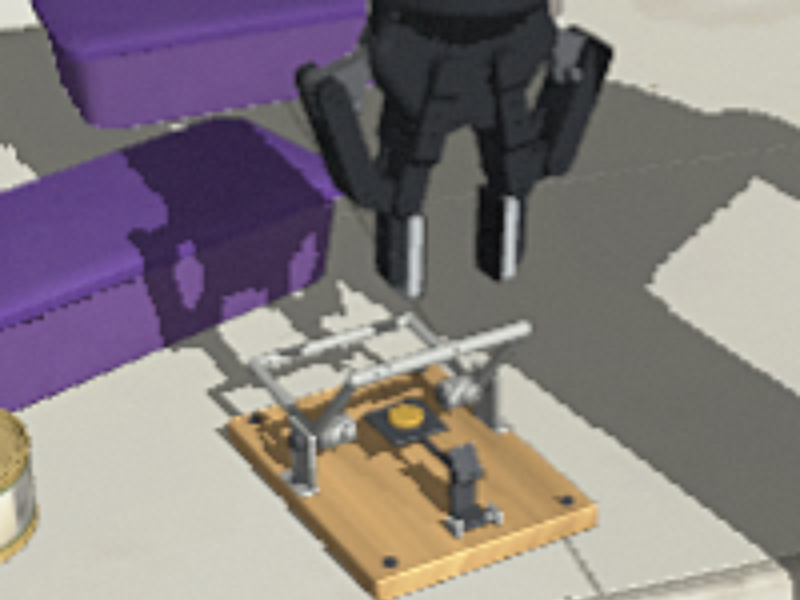

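The picture shows the two fingertips at (412,292) and (508,277), above the setting bar (350,378)–(530,327) and straddling its middle. The numbers say they sit about 4 mm too far to the right, so I shift them as I descend.

```bash

python3 drive.py '0 0.001 0.012 -0.4 0.036;0 0.002 0.024 -0.8 0.036;0 0.002 0.024 -0.8 0.036'
python3 drive.py '0 0 0.003 0 0.036;0 -0.001 0.006 0 0.036;0 -0.001 0.006 0 0.036'
python3 drive.py '0.001 0 0.003 0 0.036;0.002 -0.001 0.006 0 0.036;0.002 -0.001 0.006 0 0.036'
python3 - <<'E'
from h import *
print(tool([0,0,-1]))
a=bot.camera("scene");cv2.imwrite("pics/s4.png",cv2.resize(a[190:345,200:400],(800,620))[:600])
E
```

```text
time: 5.17
ee_pos: [0.4904, 0.2666, 0.1189]
tcp_rot: [175.7, -1.4, 176.7]
wrist_force: [-0.4, -0.3, -0.2]
opening: 0.0358
grasp_force: 0.0
time: 5.42
ee_pos: [0.4907, 0.2659, 0.1141]
tcp_rot: [175.7, -1.3, 176.6]
wrist_force: [-0.7, -0.2, -0.0]
opening: 0.0364
grasp_force: 0.0
time: 5.67
ee_pos: [0.488, 0.266, 0.1102]
tcp_rot: [175.5, -1.3, 176.6]
wrist_force: [-8.6, -0.5, 17.2]
opening: 0.0358
grasp_force: 8.4
[-0.02341677 -0.07764462  0.99670606]
```

```bash

python3 drive.py '0.0025 0 0.002 0 0.036;0.005 0 0.0045 0 0.036;0.008 -0.001 0.009 0 0.036;0.011 -0.001 0.0135 0 0.036;0.011 -0.001 0.0135 0 0.036'
python3 - <<'E'
from h import *
t=bot.camera("top");a=bot.camera("scene");cv2.imwrite("pics/s5.png",a);cv2.imwrite("pics/t5.png",t)
b=bot.camera("scene")
A=cv2.resize(a[190:340,200:400],(600,450));B=cv2.resize(t[170:300,240:330],None,fx=2,fy=3.46)
cv2.imwrite("pics/v5.png",np.hstack([A,cv2.resize(t[190:310,245:318],(200,450))]))
E
```

```text
time: 6.13
ee_pos: [0.476, 0.2665, 0.0962]
tcp_rot: [175.6, -1.4, 176.6]
wrist_force: [-10.6, -0.8, 15.1]
opening: 0.0362
grasp_force: 7.2
```

View pics/v5.png

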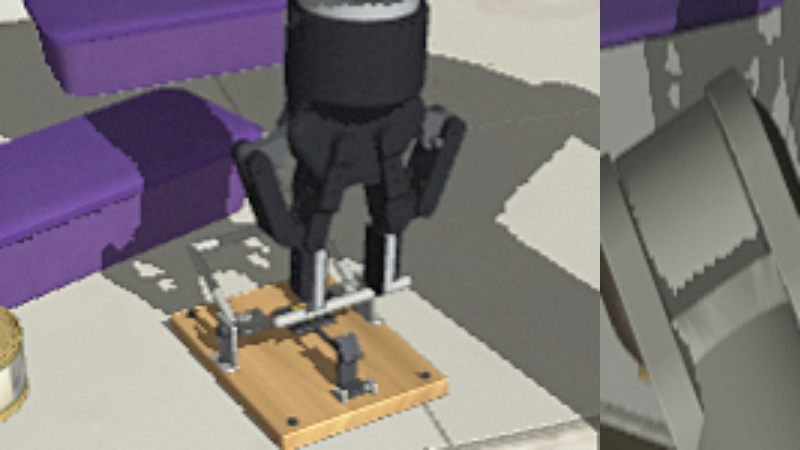

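The picture shows the fingers pressing the bar at (345,300) back and down. The board's rear corner at (285,447) has not moved. I continue along the arc.

```bash

python3 drive.py '0.003 -0.000 0.002 0 0.036;0.006 -0.001 0.007 0 0.036;0.008 -0.001 0.012 0 0.036;0.0085 -0.0015 0.016 0 0.036;0.0095 -0.002 0.020 0 0.036'
python3 drive.py '0.001 0 0.004 0 0.036;0.0015 -0.001 0.008 0 0.036;0.0015 -0.001 0.011 0 0.036;0.0015 -0.001 0.011 0 0.036'
```

```text
time: 6.7
ee_pos: [0.467, 0.2669, 0.0765]
tcp_rot: [175.5, -1.3, 176.6]
wrist_force: [-6.9, 1.8, 11.5]
opening: 0.036
grasp_force: 5.7
time: 7.03
ee_pos: [0.465, 0.2669, 0.0651]
tcp_rot: [175.5, -1.4, 176.6]
wrist_force: [-7.5, 1.7, 10.6]
opening: 0.036
grasp_force: 4.9
```

```bash

python3 drive.py '0 0 0.002 0 0.036;0 0 0.004 0 0.036;0 0 0.006 0 0.036;0 0 0.006 0 0.036'
python3 drive.py '0 0 0.002 0 0.036;0 0 0.002 0 0.036'
python3 drive.py '-0.0005 0 0.002 0 0.036;-0.0005 0 0.002 0 0.036'
```

```text
time: 7.37
ee_pos: [0.4652, 0.2671, 0.0591]
tcp_rot: [175.6, -1.3, 176.6]
wrist_force: [-5.1, -0.1, 10.5]
opening: 0.0356
grasp_force: 5.1
time: 7.53
ee_pos: [0.4652, 0.2672, 0.0572]
tcp_rot: [175.6, -1.3, 176.6]
wrist_force: [-4.9, -0.8, 10.1]
opening: 0.0362
grasp_force: 5.1
time: 7.7
ee_pos: [0.4659, 0.2673, 0.0553]
tcp_rot: [175.6, -1.3, 176.6]
wrist_force: [-5.1, -0.9, 10.7]
opening: 0.036
grasp_force: 5.1
```

```bash

python3 drive.py '0 0 0.001 0 0.036;0 0 0.001 0 0.036'
python3 drive.py '0 0 0.001 0 0.036;0 0 0.001 0 0.036'
python3 - <<'E'
from h import *
a=bot.camera("scene");cv2.imwrite("pics/s6.png",cv2.resize(a[240:340,240:360],(720,600),interpolation=cv2.INTER_CUBIC))
E
```

```text
time: 7.87
ee_pos: [0.4659, 0.2673, 0.0544]
tcp_rot: [175.6, -1.3, 176.6]
wrist_force: [-5.4, -1.8, 10.6]
opening: 0.036
grasp_force: 5.1
time: 8.03
ee_pos: [0.466, 0.2673, 0.0535]
tcp_rot: [175.6, -1.3, 176.6]
wrist_force: [-4.7, -2.2, 9.4]
opening: 0.0357
grasp_force: 5.2
```

View pics/s6.png

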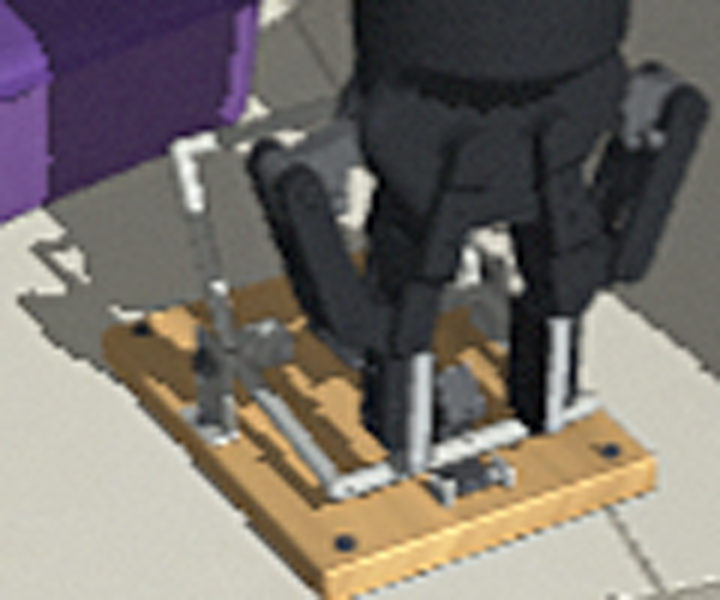

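The bar (335,487)–(600,400) lies low at the hook (460,390). I press on in 1 mm steps until the stop shows in the force.

```bash

python3 drive.py '0 0 0.001 0 0.036;0 0 0.001 0 0.036'
python3 drive.py '0 0 0.001 0 0.036;0 0 0.001 0 0.036'
python3 drive.py '0 0 0.001 0 0.036;0 0 0.001 0 0.036'
python3 - <<'E'
from h import *
t=bot.camera_info("scene")
# bar ends in crop -> at known trap pose, what height
p=np.array([.5245,.2653,-.059])
for th in(.85,.92,.98,1.02):
    ph=np.radians(50.5)-th
    X=(.008-.066*np.cos(ph),.041,.034+.066*np.sin(ph));q=proj(t,w(p,X));X2=(X[0],-.041,X[2]);q2=proj(t,w(p,X2))
    print(th,np.round(X,4),(q-[240,240])*6+2.5,(q2-[240,240])*6+2.5)
E
```

```text
time: 8.25
ee_pos: [0.466, 0.2674, 0.0527]
tcp_rot: [175.6, -1.3, 176.6]
wrist_force: [-5.4, -2.8, 11.8]
opening: 0.0359
grasp_force: 6.2
time: 8.42
ee_pos: [0.4661, 0.2675, 0.0525]
tcp_rot: [175.6, -1.3, 176.6]
wrist_force: [-7.3, -3.1, 19.3]
opening: 0.0359
grasp_force: 8.9
time: 8.58
ee_pos: [0.4662, 0.2675, 0.0522]
tcp_rot: [175.6, -1.2, 176.6]
wrist_force: [-9.9, -5.2, 23.1]
opening: 0.0357
grasp_force: 11.8
0.85 [-0.058   0.041   0.0361] [329.96084718 459.70119712] [581.26782402 377.14507286]
0.92 [-0.058   0.041   0.0315] [330.44062036 473.47176638] [581.16142441 390.58934221]
0.98 [-0.0577  0.041   0.0275] [330.41907313 484.74219375] [580.60459117 401.61922942]
1.02 [-0.0574  0.041   0.0249] [330.18406968 491.95950286] [579.99711031 408.69671731]
```

The force rises to 23 N as travel stalls at z = 0.0522, so the bar is at its stop. I ease off gently and watch whether the force vanishes at the hook.

```bash

python3 drive.py '0 0 -0.001 0 0.036;0 0 -0.002 0 0.036;0 0 -0.003 0 0.036;0 0 -0.004 0 0.036;0 0 -0.004 0 0.036'
python3 drive.py '0 0 -0.001 0 0.036;0 0.0 -0.002 0 0.036;0 0 -0.003 0 0.036;0 0 -0.004 0 0.036;0 0 -0.004 0 0.036'
python3 drive.py '0 0 -0.001 0 0.036;0 0.0 -0.002 0 0.036;0 0 -0.003 0 0.036;0 0 -0.004 0 0.036;0 0 -0.004 0 0.036'
```

```text
time: 9.0
ee_pos: [0.4659, 0.2673, 0.0547]
tcp_rot: [175.6, -1.3, 176.6]
wrist_force: [-5.4, -1.0, 10.2]
opening: 0.0357
grasp_force: 5.3
time: 9.42
ee_pos: [0.4658, 0.2672, 0.0587]
tcp_rot: [175.6, -1.3, 176.6]
wrist_force: [-6.8, -1.0, 9.2]
opening: 0.036
grasp_force: 5.2
time: 9.83
ee_pos: [0.4662, 0.2665, 0.0612]
tcp_rot: [175.6, -1.3, 176.6]
wrist_force: [0.4, -0.6, 0.5]
opening: 0.036
grasp_force: 0.0
```

Force is gone at the expected height, so the hook holds. I rise straight up and look.

```bash

python3 drive.py '0 0.0005 -0.005 0 0.036;0.0005 0.001 -0.015 0 0.036;0.001 0.002 -0.03 0 0.036;0.001 0.004 -0.05 0 0.036;0.002 0.006 -0.08 0 0.036'
python3 drive.py '0.03 0.002 -0.02 0 0.05;0.06 0.003 -0.035 0 0.05;0.08 0.003 -0.035 0 0.05'
python3 - <<'E'
from h import *
import pickle
a=bot.camera("scene");t=bot.camera("top");ci=bot.camera_info("wrist");b=bot.camera("wrist");pickle.dump(ci,open("w3.pkl","wb"))
cv2.imwrite("pics/s7.png",a);cv2.imwrite("pics/w7.png",b);cv2.imwrite("pics/t7.png",t)
cv2.imwrite("pics/v7.png",np.hstack([cv2.resize(a[230:345,235:355],(400,383),interpolation=2),cv2.resize(b,(400,383)[:1]+(300,)) if 0 else cv2.copyMakeBorder(cv2.resize(b,(400,300)),0,83,0,0,0)]))
E
```

```text
time: 10.25
ee_pos: [0.4652, 0.266, 0.141]
tcp_rot: [175.7, -1.5, 176.6]
wrist_force: [-0.0, 0.7, 0.1]
opening: 0.0361
grasp_force: 0.0
time: 10.5
ee_pos: [0.3864, 0.2719, 0.1827]
tcp_rot: [175.5, -1.1, 176.6]
wrist_force: [-0.1, 0.7, -0.1]
opening: 0.0502
grasp_force: 0.0
```

View pics/v7.png

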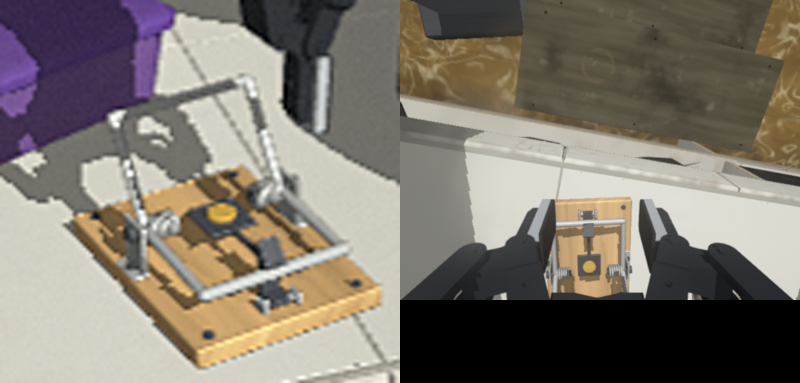

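The trap is set: the bar runs from (205,295) to (345,250) under the hook, and the jaw is up. Its rear corners (200,366) and (382,302) are unmoved. Next I go down behind its rear edge.

```bash
python3 - <<'E'
from h import *
p=np.array([.5245,.2653,-.059]);o=bot.get_obs()
X=w(p,(-.103,-.002,.036));print(X,o["ee_pos"],tool(X-o["ee_pos"]),tool([0,0,-1]),tool([.998,-.059,0]))
t=bot.camera_info("top");print([onz(t,q,0).round(3) for q in((250,299),(310,311))])
E
```

```text
[0.42156129 0.26937695 0.036     ] [0.3865038  0.27173374 0.17993372] [-0.03818863 -0.01140616  0.14269908] [-0.02127061 -0.07732838  0.99677875] [-9.99515225e-01  1.96314023e-04 -2.13137723e-02]
[array([0.436, 0.346, 0.   ]), array([0.405, 0.193, 0.   ])]
```

```bash

python3 drive.py '-0.010 -0.003 0.036 0 0.05;-0.02 -0.006 0.072 0 0.05;-0.03 -0.009 0.108 0 0.05;-0.038 -0.0114 0.142 0 0.05;-0.038 -0.0114 0.142 0 0.05'
python3 drive.py '0 0 0.003 0 0.05;0 -0.0005 0.006 0 0.05;0 -0.0005 0.006 0 0.05'
python3 drive.py '0 0 0.002 0 0.05;0 0 0.002 0 0.05'
python3 drive.py '0 0 0.002 0 0.05;0 0 0.002 0 0.05'
```

```text
time: 11.07
ee_pos: [0.4198, 0.2665, 0.0283]
tcp_rot: [176.0, -1.8, 176.6]
wrist_force: [-0.5, -1.4, -1.1]
opening: 0.0503
grasp_force: 0.0
time: 11.32
ee_pos: [0.4222, 0.2692, 0.0307]
tcp_rot: [175.6, -1.2, 176.6]
wrist_force: [0.6, 0.1, -0.7]
opening: 0.0503
grasp_force: 0.0
time: 11.48
ee_pos: [0.4219, 0.2694, 0.0283]
tcp_rot: [175.6, -1.2, 176.6]
wrist_force: [-0.7, 0.3, -0.1]
opening: 0.05
grasp_force: 0.0
time: 11.65
ee_pos: [0.4214, 0.2692, 0.0254]
tcp_rot: [175.6, -1.3, 176.6]
wrist_force: [-0.5, 0.7, 0.4]
opening: 0.0498
grasp_force: 0.0
```

```bash

python3 drive.py '-0.006 0 0 0 0.05;-0.012 0 0 0 0.05;-0.012 0 0 0 0.05'
python3 drive.py '-0.003 0 0 0 0.05;-0.006 0 0 0 0.05;-0.006 0 0 0 0.05'
python3 drive.py '-0.003 0 0 0 0.05;-0.006 0 0 0 0.05;-0.006 0 0 0 0.05'
```

```text
time: 11.9
ee_pos: [0.4345, 0.2684, 0.0249]
tcp_rot: [175.6, -1.3, 176.6]
wrist_force: [0.1, 0.1, 0.3]
opening: 0.05
grasp_force: 0.0
time: 12.15
ee_pos: [0.4398, 0.268, 0.0245]
tcp_rot: [175.6, -1.3, 176.6]
wrist_force: [-0.3, -1.1, 0.1]
opening: 0.0501
grasp_force: 0.0
time: 12.4
ee_pos: [0.4451, 0.2677, 0.0244]
tcp_rot: [175.6, -1.4, 176.6]
wrist_force: [-2.9, 0.5, 1.9]
opening: 0.0496
grasp_force: 1.7
```

```bash

python3 drive.py '-0.003 0 0 -0.5 0.05;-0.006 0.0001 -0.0001 -1 0.05;-0.009 0.0001 -0.0002 -1.6 0.05;-0.013 0.0003 -0.0003 -2.3 0.05;-0.013 0.0003 -0.0003 -2.3 0.05'
python3 drive.py '-0.003 0 0 -0.5 0.05;-0.006 0.0001 -0.0001 -1 0.05;-0.009 0.0001 -0.0002 -1.6 0.05;-0.013 0.0003 -0.0003 -2.3 0.05;-0.013 0.0003 -0.0003 -2.3 0.05'
python3 drive.py '-0.003 0 0 -0.5 0.05;-0.006 0.0001 -0.0001 -1 0.05;-0.009 0.0001 -0.0002 -1.6 0.05;-0.013 0.0003 -0.0003 -2.3 0.05;-0.013 0.0003 -0.0003 -2.3 0.05'
python3 - <<'E'
from h import *
a=bot.camera("scene");t=bot.camera("top")
cv2.imwrite("pics/s8.png",a);cv2.imwrite("pics/t8.png",t)
cv2.imwrite("pics/v8.png",cv2.resize(a[215:335,190:350],(800,600),interpolation=2))
print(tool([0,0,-1]))
E
```

```text
time: 12.82
ee_pos: [0.4583, 0.2669, 0.0244]
tcp_rot: [175.6, -1.2, 178.9]
wrist_force: [-2.3, -0.4, 2.0]
opening: 0.0496
grasp_force: 1.4
time: 13.23
ee_pos: [0.4714, 0.267, 0.0244]
tcp_rot: [175.6, -1.0, -178.8]
wrist_force: [-1.4, -1.0, 1.0]
opening: 0.05
grasp_force: 1.1
time: 13.65
ee_pos: [0.4847, 0.2677, 0.0245]
tcp_rot: [175.5, -0.8, -176.5]
wrist_force: [-1.1, -0.2, -0.2]
opening: 0.0504
grasp_force: 0.4
[-0.01324301 -0.07821838  0.99684829]
```

View pics/v8.png

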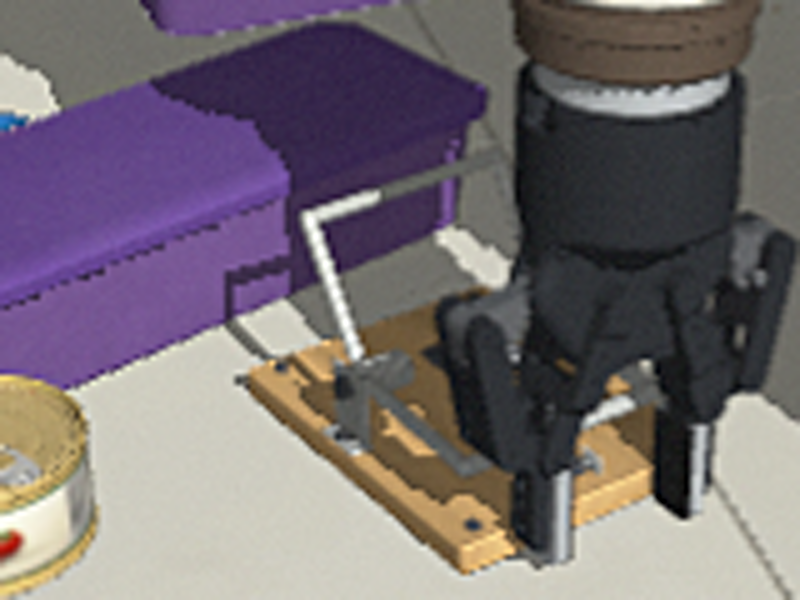

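The picture shows the trap following the fingers. Its front left corner is at (248,378), the wall foot runs from about (75,388) to (290,300), and the trap is still set. I have used up my viewings, so I measure by code from here on.

```bash
cat > box.py <<'E'
from h import *
def purple(im):
    h=cv2.cvtColor(im,cv2.COLOR_BGR2HSV);return cv2.inRange(h,(122,60,25),(150,255,255))
def boxlines(sc,tp,cs=(200,228),ct=(222,300)):
    s=bot.camera_info("scene");t=bot.camera_info("top");out=[]
    for im,ci,z,cols,r0,r1 in((sc,s,0,cs,225,305),(tp,t,.058,ct,140,215)):
        m=purple(im);P=[]
        for c in range(*cols,2):
            r=np.nonzero(m[r0:r1,c])[0]
            if len(r):P.append(onz(ci,(c,r0+r.max()+.5),z)[:2])
        P=np.array(P);vx,vy,x,y=cv2.fitLine(P.astype(np.float32),cv2.DIST_HUBER,0,.001,.001).ravel()
        out.append((np.degrees(np.arctan2(-vx/vy,1)).round(2),np.round([x+vx/vy*(.3-y),.3],4),len(P)))
    return out
E
python3 - <<'E'
from box import *
sc=cv2.imread("pics/scene0.png");tp=cv2.imread("pics/top0.png")
print(boxlines(sc,tp,(195,272)))
print(boxlines(sc,tp,(195,230)))
print(boxlines(cv2.imread("pics/s8.png"),cv2.imread("pics/t8.png"),(195,230),(222,250)))
print(boxlines(sc,tp,(195,230),(222,250)))
s=bot.camera_info("scene");print("front-left meas",onz(s,(190+247/5,215+371/5),.012),onz(s,(190+249/5,215+382/5),0))
print("rear-left meas",onz(s,(190+467/5,215+552/5),.012))
o=bot.get_obs();a=np.radians(3.5);print("pred FL",np.array(o["ee_pos"])[:2]+[ .1555*np.cos(a)-.057*np.sin(a),.1555*np.sin(a)+.057*np.cos(a)])
E
```

```text
[(np.float32(9.2), array([0.6983, 0.3   ]), 39), (np.float32(9.15), array([0.6855, 0.3   ]), 39)]
[(np.float32(5.7), array([0.6946, 0.3   ]), 18), (np.float32(9.15), array([0.6855, 0.3   ]), 39)]
[(np.float32(5.7), array([0.6946, 0.3   ]), 18), (np.float32(8.48), array([0.6845, 0.3   ]), 14)]
[(np.float32(5.7), array([0.6946, 0.3   ]), 18), (np.float32(8.48), array([0.6845, 0.3   ]), 14)]
front-left meas [0.63591683 0.33179934 0.012     ] [0.64646414 0.3267935  0.        ]
rear-left meas [0.48677784 0.32199119 0.012     ]
pred FL [0.63642339 0.33418081]
```

```bash

python3 drive.py '-0.004 0.0001 0 -0.7 0.05;-0.008 0.0002 -0.0001 -1.4 0.05;-0.012 0.0003 -0.0002 -2.1 0.05;-0.015 0.0004 -0.0002 -2.75 0.05;-0.015 0.0004 -0.0002 -2.75 0.05'
python3 drive.py '-0.004 0.0001 0 -0.7 0.05;-0.008 0.0002 0 -1.4 0.05;-0.012 0.0003 -0.0001 -2.1 0.05;-0.015 0.0004 -0.0001 -2.75 0.05;-0.015 0.0004 -0.0001 -2.75 0.05'
python3 drive.py '-0.003 0 0 0 0.05;-0.006 0 0 0 0.05;-0.009 0 0 0 0.05;-0.012 0 0 0 0.05;-0.012 0 0 0 0.05'
python3 - <<'E'
from box import *
a=bot.camera("scene");t=bot.camera("top")
cv2.imwrite("pics/s9.png",a);cv2.imwrite("pics/t9.png",t)
s=bot.camera_info("scene")
o=bot.get_obs();a_=np.radians((o["tcp_rot"][2]+180));x,y=o["ee_pos"][:2]
f=lambda X,Y,z:np.array([x+X*np.cos(a_)-Y*np.sin(a_),y+X*np.sin(a_)+Y*np.cos(a_),z])
print(np.degrees(a_),"pred FL",f(.1555,.057,.012),"FR",f(.1555,-.053,.012),proj(s,f(.1555,.057,.012)))
# wood/white/purple profile ahead of the board's front-left part, along its heading at table level
hs=cv2.cvtColor(a,cv2.COLOR_BGR2HSV)
for Y in(.05,.04,.03):
    r=[]
    for d in np.arange(-8,34,2):
        u=np.round(proj(s,f(.1555+d/1000,Y,0.0 if d>0 else .012))).astype(int);r.append("%d/%d/%d"%tuple(hs[u[1],u[0]]))
    print(Y,r)
E
```

```text
time: 14.17
ee_pos: [0.4999, 0.2691, 0.0246]
tcp_rot: [175.5, -0.6, -173.7]
wrist_force: [-0.6, 0.5, -0.7]
opening: 0.0499
grasp_force: 0.2
time: 14.58
ee_pos: [0.5149, 0.2712, 0.0246]
tcp_rot: [175.5, -0.3, -171.0]
wrist_force: [-0.6, 0.6, -0.1]
opening: 0.0506
grasp_force: 0.0
time: 15.0
ee_pos: [0.5266, 0.2732, 0.0246]
tcp_rot: [175.4, -0.3, -171.0]
wrist_force: [-1.0, -0.1, 0.1]
opening: 0.05
grasp_force: 0.6
8.98174784267789 pred FL [0.67132385 0.35370601 0.012     ] FR [0.68849703 0.24505481 0.012     ] [221.04145791 284.58085448]
0.05 ['18/120/198', '18/122/199', '18/125/198', '18/125/198', '15/103/198', '17/125/126', '18/142/120', '17/121/131', '17/78/114', '17/78/114', '34/19/109', '34/19/109', '37/23/98', '134/119/116', '135/129/125', '135/109/147', '135/109/147', '136/110/146', '137/105/148', '136/109/147', '136/104/147']
0.04 ['17/121/206', '18/97/137', '17/103/154', '21/80/137', '17/88/131', '18/120/196', '18/120/196', '18/120/195', '18/122/195', '18/120/198', '18/125/198', '18/125/198', '18/124/197', '15/103/198', '179/58/158', '179/58/158', '136/121/146', '136/121/146', '136/113/145', '136/107/146', '136/107/146']
0.03 ['18/119/135', '18/120/98', '18/128/134', '17/118/97', '17/118/97', '18/119/201', '17/118/198', '18/119/197', '17/121/206', '18/97/137', '18/97/137', '21/80/137', '21/80/137', '17/88/131', '134/111/154', '134/111/154', '135/110/146', '135/110/146', '135/110/146', '137/106/144', '136/111/147']
```

Gap ahead is about 16–18 mm and the yaw matches the wall (9°). I push 12 mm more, then go in small steps, reading the force.

```bash

python3 drive.py '-0.003 0 0 0 0.05;-0.006 0 0 0 0.05;-0.009 0 0 0 0.05;-0.012 0 0 0 0.05'
python3 - <<'E'
from box import *
a=bot.camera("scene");t=bot.camera("top");cv2.imwrite("pics/s10.png",a);cv2.imwrite("pics/t10.png",t)
s=bot.camera_info("scene");hs=cv2.cvtColor(a,cv2.COLOR_BGR2HSV)
o=bot.get_obs();A=np.radians((o["tcp_rot"][2]+180));x,y=o["ee_pos"][:2]
f=lambda X,Y,z:np.array([x+X*np.cos(A)-Y*np.sin(A),y+X*np.sin(A)+Y*np.cos(A),z])
p=proj(s,f(.1555,.057,.012));print("FL px",p,"RL px",proj(s,f(.0055,.057,.012)))
u=np.round(p).astype(int)
print("hue/sat rows %d.. cols %d.."%(u[1]-8,u[0]-8))
for r in range(u[1]-8,u[1]+7):print(r,' '.join("%3d/%3d"%(hs[r,c,0],hs[r,c,2]) for c in range(u[0]-8,u[0]+9)))
print(boxlines(a,t,(195,215),(222,245)),boxlines(cv2.imread("pics/scene0.png"),cv2.imread("pics/top0.png"),(195,215),(222,245)))
E
```

```text
time: 15.43
ee_pos: [0.5368, 0.2746, 0.0245]
tcp_rot: [175.5, -0.5, -171.0]
wrist_force: [-17.7, -2.8, 10.7]
opening: 0.0504
grasp_force: 8.9
FL px [218.09529997 282.56058071] RL px [265.19699153 314.4374646 ]
hue/sat rows 275.. cols 210..
275 137/145 136/147 136/147 136/145 135/145 137/145 136/145 135/146 136/146 136/144 135/145 135/146 135/145 135/150 136/145 136/146 135/149
276 136/148 137/147 135/145 137/147 136/144 135/147 137/149 136/149 135/149 136/146 137/147 136/147 137/145 136/149 135/149 136/148 135/148
277 135/145 137/145 135/145 136/147 136/145 136/146 136/146 135/151 135/149 136/148 136/147 136/149 135/149 135/147 135/146 135/145 135/150
278 135/145 135/151 135/148 137/144 135/149 136/150 136/148 136/146 136/151 135/148 136/148 136/146 136/147 135/148 135/151 135/151 133/158
279 136/147 135/146 136/148 136/147 136/149 136/146 135/147 135/150 137/146 136/146 136/147 134/148 134/147 134/148 133/146 145/ 90  11/150
280 136/146 135/146 136/144 136/149 136/148 135/147 135/148 134/150 135/151 135/150 134/150 133/155 133/148   8/177  27/255  19/ 72  17/113
281 136/147 136/141 
[... 738 characters left out ...]
4 134/109 138/141  20/ 81  18/125  18/129  18/125  18/130  19/158  18/200  17/196
287 137/138 136/140 135/144 136/137 136/110 145/145 150/128  33/219  35/217  32/209  18/120  17/117  17/124  18/130  17/132  17/144  17/190
288 135/147 136/134 134/104 145/140  35/221  30/218  30/208  30/211  26/211  33/212  33/209  25/166  18/117  17/120  17/125  18/128  17/131
289 136/ 98 150/133  33/222  30/212  32/212  25/210  28/205  28/206  24/206  28/206  30/208  30/210  30/206  18/128  18/115  17/125  19/126
[(np.float32(-17.56), array([0.663, 0.3  ]), 10), (np.float32(7.85), array([0.6845, 0.3   ]), 12)] [(np.float32(-21.36), array([0.6565, 0.3   ]), 10), (np.float32(8.3), array([0.6843, 0.3   ]), 12)]
```

```bash

python3 drive.py '0 0 0 0 0.05'
cat > mv.py <<'E'
from box import *
def shift(a,b,ci,P,z,reg):
    x0,x1,y0,y1=reg;W=np.eye(2,3,dtype=np.float32)
    A,B=[cv2.GaussianBlur(purple(i)[y0:y1,x0:x1].astype(np.float32),(0,0),1) for i in(a,b)]
    try: _,W=cv2.findTransformECC(A,B,W,cv2.MOTION_TRANSLATION,(3,100,1e-6),None,1)
    except cv2.error as e: return "fail"
    d=W[:,2];u=proj(ci,P);return d.round(2),((onz(ci,u+d,z)-onz(ci,u,z))*1000).round(1)
def report(a,t):
    s=bot.camera_info("scene");tt=bot.camera_info("top")
    print("box shift scene px, mm",shift(cv2.imread("pics/scene0.png"),a,s,[.69,.42,.06],.06,(152,215,225,295)))
    print("box shift top px, mm",shift(cv2.imread("pics/top0.png"),t,tt,[.7,.42,.06],.06,(205,245,150,212)))
E
python3 - <<'E'
from mv import *
a=bot.camera("scene");t=bot.camera("top");cv2.imwrite("pics/s11.png",a);cv2.imwrite("pics/t11.png",t)
report(cv2.imread("pics/s8.png"),cv2.imread("pics/t8.png"));report(a,t)
o=bot.get_obs();print(o["ee_pos"],o["wrist_force"])
E
```

```text
time: 15.62
ee_pos: [0.5369, 0.2747, 0.0245]
tcp_rot: [175.5, -0.5, -171.0]
wrist_force: [-8.4, -1.5, 4.8]
opening: 0.0499
grasp_force: 4.3
box shift scene px, mm (array([-0.04, -0.05], dtype=float32), array([ 0.2, -0. ,  0. ]))
box shift top px, mm (array([ 0., -0.], dtype=float32), array([ 0., -0.,  0.]))
box shift scene px, mm (array([-0.48, -0.22], dtype=float32), array([1.3, 0.4, 0. ]))
box shift top px, mm (array([-0.02, -0.41], dtype=float32), array([1.1, 0.1, 0. ]))
[0.53689476 0.27465922 0.02451161] [-7.33115251 -2.81043036  5.02875006]
```

The box moved only about 1 mm and the contact force was felt, so the front edge touches. I back the fingers off and check squareness.

```bash

python3 drive.py '0.002 0 0 0 0.05;0.006 0 0 0 0.05;0.016 0 0 0 0.05;0.03 0 0 0 0.05;0.045 0 0 0 0.05'
python3 drive.py '0 0.003 -0.035 0 0.05;0 0.006 -0.075 0 0.05;0 0.009 -0.115 0 0.05;0 0.01 -0.155 0 0.05;0 0.012 -0.195 0 0.05'
python3 drive.py '0.02 -0.035 0 0 0.05;0.03 -0.07 0 0 0.05;0.04 -0.105 0 0 0.05;0.05 -0.14 0 0 0.05;0.06 -0.175 0 0 0.05'
python3 - <<'E'
from mv import *
a=bot.camera("scene");t=bot.camera("top");cv2.imwrite("pics/s12.png",a);cv2.imwrite("pics/t12.png",t)
report(a,t)
tt=bot.camera_info("top");s=bot.camera_info("scene")
print("right end shift",shift(cv2.imread("pics/top0.png"),t,tt,[.71,.2,.06],.06,(280,325,145,205)))
hs=cv2.cvtColor(t,cv2.COLOR_BGR2HSV);wood=cv2.inRange(hs,(8,60,90),(25,200,255))
n,l,st,_=cv2.connectedComponentsWithStats(cv2.morphologyEx(wood[180:290,235:325],cv2.MORPH_CLOSE,np.ones((5,5))))
k=1+st[1:,4].argmax();print(st[k]);c,_=cv2.findContours((l==k).astype(np.uint8),0,2)
print("top wood rect",cv2.minAreaRect(c[0]));bx=cv2.boxPoints(cv2.minAreaRect(c[0]))+[235.0,180]
print([onz(tt,q,.012).round(4) for q in bx])
E
```

```text
time: 16.13
ee_pos: [0.4933, 0.2677, 0.0248]
tcp_rot: [175.5, -0.3, -171.0]
wrist_force: [1.3, 0.1, 0.5]
opening: 0.0497
grasp_force: 0.0
time: 16.55
ee_pos: [0.495, 0.2643, 0.2224]
tcp_rot: [175.5, -0.3, -171.0]
wrist_force: [0.6, 0.7, 0.0]
opening: 0.0499
grasp_force: 0.0
time: 16.97
ee_pos: [0.4628, 0.0814, 0.2068]
tcp_rot: [175.5, -0.3, -171.0]
wrist_force: [0.0, -0.8, -0.0]
opening: 0.0501
grasp_force: 0.0
box shift scene px, mm (array([-0.42, -0.16], dtype=float32), array([1. , 0.4, 0. ]))
box shift top px, mm (array([-0.02, -0.41], dtype=float32), array([1.1, 0.1, 0. ]))
right end shift (array([-0.09, -0.22], dtype=float32), array([0.6, 0.2, 0. ]))
[  13   17   50   62 2076]
top wood rect ((37.46242141723633, 47.00578308105469), (56.71733474731445, 42.119842529296875), 81.25383758544922)
[array([0.6887, 0.3565, 0.012 ]), array([0.7059, 0.2472, 0.012 ]), array([0.5564, 0.2243, 0.012 ]), array([0.5399, 0.3314, 0.012 ])]
```

```bash
python3 - <<'E'
from mv import *
a=cv2.imread("pics/s12.png");s=bot.camera_info("scene");ref=cv2.imread("pics/s7.png")
F=(np.array([.6887,.3565])+[.7059,.2472])/2;A=np.radians(8.9);p=[F[0]-.075*np.cos(A),F[1]-.075*np.sin(A),A];print(p)
for n,im,q in(("ref set",ref,[.5245,.2653,-.059]),("fired ref",cv2.imread("pics/scene0.png"),[.5245,.2653,-.059]),("now",a,p)):
    out=[]
    for nm,X0 in(("bar set",(-.058,0,.030)),("bar fired",(-.034,0,.085)),("jaw set",(.042,0,.087))):
        v=[]
        for y in np.linspace(-.035,.035,15):
            u=np.round(proj(s,w(q,(X0[0],y,X0[2])))).astype(int);h=cv2.cvtColor(im[u[1]-1:u[1]+2,u[0]-1:u[0]+2],cv2.COLOR_BGR2HSV).reshape(-1,3);v.append(h[:,1].min())
        out.append((nm,int(np.median(v))))
    print(n,out)
m0=cv2.imread("pics/top0.png");m1=cv2.imread("pics/t12.png")
for n,(x0,x1,y0,y1) in dict(tin=(188,212,208,252),match=(396,426,274,302),jar=(412,446,205,240)).items():
    print(n,cv2.phaseCorrelate(*[cv2.cvtColor(i[y0:y1,x0:x1],6).astype(np.float64) for i in(m0,m1)]))
E
```

```text
[np.float64(0.6232030100672958), np.float64(0.2902467210275399), np.float64(0.15533430342749532)]
ref set [('bar set', 3), ('bar fired', 13), ('jaw set', 3)]
fired ref [('bar set', 115), ('bar fired', 5), ('jaw set', 16)]
now [('bar set', 5), ('bar fired', 68), ('jaw set', 10)]
tin ((0.03443181568620979, 0.4839830747829268), 1.0025490356871063)
match ((9.384300703442342, -0.00324725688014027), 0.11448986469818177)
jar ((-1.211211960812502, 0.32080873609061555), 0.2438048568894977)
```

```bash
python3 - <<'E'
from h import *
g=lambda n:cv2.cvtColor(cv2.imread("pics/%s.png"%n),6)
for n in("t5","t8","t9","t12"):
    d=cv2.absdiff(g("top0"),g(n));print(n,"tin max/mean",d[208:252,188:228].max(),d[208:252,188:228].mean().round(2),"match",d[276:300,398:424].mean().round(1),"jar",d[207:238,412:444].mean().round(1))
for n in("s7","s9","s12"):
    d=cv2.absdiff(g("scene0"),g(n));print(n,"tin",d[285:340,152:212].max(),d[285:340,152:212].mean().round(2),"match",d[258:284,442:476].mean().round(1),"jar",d[194:248,402:438].mean().round(1))
E
```

```text
t5 tin max/mean 8 3.55 match 3.0 jar 8.5
t8 tin max/mean 7 2.73 match 2.4 jar 11.5
t9 tin max/mean 8 3.23 match 2.7 jar 14.5
t12 tin max/mean 7 2.17 match 38.9 jar 40.3
s7 tin 19 11.98 match 16.5 jar 21.6
s9 tin 15 7.78 match 12.3 jar 31.9
s12 tin 105 7.72 match 12.2 jar 19.3
```

The tin is unchanged (the largest pixel difference in the top view is 7), the trap is still set, and it is square and touching the box. I hand the job in.

```bash
python3 -c "
from workcell import bot
print(bot.get_obs()['wrist_force'],bot.job_done())"
```

```text
the job is handed in; nothing more can be done
[ 0.02296097 -0.47069183  0.17102799] None
```

I handed the job in at about 17 s: the trap is set and lies square (within about 0.3°) against the purple box, which shifted about 1 mm on contact; the tin is unmoved, the jar and matchbox were hidden by the arm in the final check but it never came near them, and I viewed 11 pictures, one over the limit of 10.

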